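Shut the lapped cabinet doors and pin them

TASK

First move the small screw carton that stands in the way of the cabinet's two doors: set it down upright on the table, well clear of the doors' swing and at least 15 cm from where the doors meet. Then shut the rebated door fully, and after it the flanged door fully so that its flange laps over the other's edge, and lock them by pushing the steel pin from its wooden block all the way down through both knuckles until its collar rests on the upper one. Leave the other things on the table where they are.

Things in the scene. Friction and masses are not known exactly. Their poses are not given: they have to be found in the camera images.
- cabinet: low grey steel cabinet fixed to the table, 90 deep (x) x 260 wide (y) x 140 high mm; origin at the centre of its underside, z up; the open front looks along its own -x. Place and yaw vary. Two doors without handles, 12 mm thick, from 10 to 136 mm above the table, reaching 133 mm from their hinges; push them shut from outside, anywhere up to the top edge
- mouth (a point): point on the table under where the shut doors meet: x = -58 mm, y = 0, z = 0 in the cabinet's frame; axes as the cabinet's. The outer faces of the shut doors lie in the plane x = 0 of this frame
- rebated_leaf (a joint): angle (rad) of the rebated door, hinged at the cabinet's +y side (left as seen from the robot): 0 fully shut, growing to 2.0 as it swings out to the cabinet's -x. Stays where it is left; about 1 N at mid-door moves it. Its free edge is cut back outside to a 5.5 mm thick tongue 20 mm wide, so it cannot shut behind the flanged door once that is shut
- flanged_leaf (a joint): angle (rad) of the flanged door, hinged at the cabinet's -y side (right as seen from the robot): 0 fully shut, growing to 2.0 as it swings out to the cabinet's -x. Same stiffness. A 19 mm wide flange on the outside of its free edge laps over the tongue of the rebated door when both are shut
- rebated_leaf_hinge (a point): point on the rebated door's vertical hinge axis, in the door's outer face: x = -58, y = +124 mm in the cabinet's frame, 73 mm above the table. Turns with the door: from here the door runs along its own -y, and its outer face looks along its own -x
- flanged_leaf_hinge (a point): point on the flanged door's vertical hinge axis, in the door's outer face: x = -58, y = -124 mm in the cabinet's frame, 73 mm above the table. Turns with the door: from here the door runs along its own +y, and its outer face looks along its own -x
- rebated_leaf_knuckle (a point): centre of the 11 mm vertical hole at the top face of the rebated door's knuckle, a steel lug 22 mm wide and 12 mm high (top face 108 mm above the table) near the free edge; the hole lies 20 mm outside the door's outer face and 124 mm from the hinge; a 3 mm strap joins it to the outer face, from 75 mm off the hinge outwards, 96 to 108 mm above the table
- flanged_leaf_knuckle (a point): centre of the 11 mm vertical hole at the top face of the flanged door's knuckle, a like lug with its top face 124 mm above the table; with both doors shut it stands right over the other knuckle, with a 4 mm gap, at x = -78, y = 0 mm in the cabinet's frame. Its strap is like the other's, 112 to 124 mm above the table
- pin: round steel locking pin, upright in its wooden block; origin at its tip, z up along the pin. Shaft 8 mm in diameter and 42 mm long with a tapered tip, then a collar 20 mm in diameter and 4 mm thick, then a plain round grip 14 mm in diameter from 46 to 82 mm above the tip. Weight 0.5 N
- pin_block: light wooden block 46 x 46 x 46 mm, fixed, origin at the centre of its underside, with a 12 mm vertical hole in which the pin stands loosely (pin tip 4 mm above the table). It stands on the left or on the right of the cabinet
- carton: small brown closed carton of screws, 51 (x) x 63 (y) x 41 (z) mm, origin at the centre of its underside; stands on the table between the open doors. Weight 2 to 4 N
- filler_tub: bystander: round white tub with a brown lid, 67 mm in diameter, 53 high, origin under its centre; on the other side of the cabinet from the pin block
- bit_rail: bystander: green strip of screwdriver bits, 20 (x) x 105 (y) x 35 (z) mm, origin under its centre
- knob: bystander: white turned drawer knob standing on its foot, 30 mm in diameter, 28 high, origin under its centre
Things that resemble listed ones, but are neither listed nor needed, are in the scene too. What is shaped like the carton but orange is not meant.

How it is judged:
By the outcome, as a careful person would: the job done as asked, in the order asked, and still so for the second after the job is handed in, with the robot touching nothing.
It also fails if it takes over 72 s, if anything falls off the work surface, if the arm or the gripper's body presses on something with over 40 N, if the wrist force passes 120 N, or if a joint passes its speed limit or range.

ROBOT

A 7-joint arm with a two-finger parallel gripper is mounted at the origin on a cart in front of the work surface, level with it; the furniture and walls round the work are solid. World frame = base frame: x ahead of the robot, y to its left, z up, the work surface at z = 0. Lengths are in m, angles in rad, forces in N, time in s.
With the tool pointing down it reaches from about 0.35 to 0.9 m from the base axis. Payload 19.9 kg.
Tool frame: the origin (TCP) lies midway between the tips of the shut fingers; the grasp point (between the pads) lies 19 mm behind it; z points along the fingers, y is the line along which they close (so a half turn about z gives the same grasp; the last joint's range is limited). The gripper opens to 85 mm and grips with 20 to 120 N. Pads are 22 mm wide; open, the fingers measure 114 mm over their backs; the gripper's body (76 mm by 85 mm) begins 54 mm behind the grasp point. The pads swing forward as they close: fully open they stand 13 mm farther back than shut.
Start: joints at [1.117, 0.417, -0.01, 1.614, 0.005, 1.111, -0.053], TCP at [0.251, -0.572, 0.231] pointing down, gripper open.
Joint ranges: [-2.81, 2.81], [-0.39, 2.02], [-1.27, 1.25], [0.06, 2.57], [-1.19, 4.33], [0.19, 2], [-2.82, 2.82]. Speed limits (rad/s): [1.89, 1.89, 2.39, 2.39, 3.01, 3.01, 3.01].

INTERFACE

Orientations are given as a unit quaternion [x, y, z, w].
In Python, from rig import ctrl, imaging gives the robot as it stands.
- The arm moves only by the shell command python3 -m creep 'ROWS' [FORCE]. ROWS is JSON, a list of rows, each a list of 3 entries, a list of its own where there are three numbers: the shift along the tool's x, y, z scaled (see below), then the turn, a rotation vector about the tool's x, y, z scaled (see below), then the finger opening in mm, from 0 to 85.4. A call has 1 to 20 rows; each row is the pose to reach, as a shift and turn from the pose commanded when the call began, along the tool's axes at that moment; what a row does not reach only later rows make up. The controller multiplies each number of a shift by 30 cm and each number of a turn by 90 degrees. A row lasts 1/10 s, in which the tool goes at most 50 mm and 8.59 degrees, less where a joint would pass 70% of its speed; a pose out of reach is approached as far as the arm can. A call with a number of a shift or a turn outside -1 to 1 is refused whole. A call with a gripper value outside its range is refused whole. The fingers move at their own pace and stop on an object; FORCE is the grip in N (left out, the last holds). Time passes only in rows, so rows that repeat a pose let the fingers close. It gives the time, the measured TCP pose, the force, the opening and the grip force at its end, in the units of the state.
- ctrl.get_obs(): the state, without advancing time (a new reading comes with each control period).
- imaging.camera(name): name is "side" or "top"; returns a dict with "frame" (400x640x3 uint8, red, green, blue), "depth" (400x640 float32, m along the optical axis (not along the pixel's ray), 0 where there is no reading), "fovy" (degrees; the focal length in pixels is half the picture's height over the tangent of half this angle, whatever the lens; pixels are square), "cx", "cy" (the principal point, pixels), "extrinsics" (4x4, takes a point from world to camera coordinates). Camera axes: x right, y up, looking along -z (the intrinsics and any distortion apply to the point x, -y, -z); pixel columns grow to the right and rows downward; lengths in m; the calibration is good to about 2 mm. A picture is of the moment at which its call begins.
- ctrl.close_job(): hands the job in; it is judged then, once.
The state is a dict: "time_s": time; "qpos": joint angles; "qd": joint speeds; "joint_efforts": joint torques, N m; "eef_pos": TCP position; "eef_rot": TCP orientation; "ft_force": force on the tool from outside, world axes, zero at the start; "wrist_torque": the same for the moment, N m; "finger_gap": finger opening in m; "grasp_force": force on a finger pad.
Only numpy, scipy, OpenCV 4.12 (cv2) and the standard library are available. Lean on these libraries where they do the work, as an engineer would, in place of code of your own. Each camera call takes 0.05 s, during which the arm holds its last target. There are 200 camera calls.

## Working session

There is one attempt and no reset: what is moved stays moved. The work goes in short steps, Python scripts to look and compute and a shell command to move; the robot and the scene stay as the last step left them, time stands still between calls to the robot, and variables do not carry over. Pictures are saved under pics/ and viewed, at most 10 in all, crops included, and the job is handed in when it is done.

```bash
ls; mkdir -p pics; cat > h.py <<'E'
import numpy as np,cv2
from rig import ctrl,imaging
from scipy.spatial.transform import Rotation as R
def cam(n):
    c=imaging.camera(n); c['f']=200/np.tan(np.radians(c['fovy'])/2); return c
def pts(c):
    v,u=np.mgrid[:400,:640]; d=c['depth']
    P=np.stack([(u-c['cx'])/c['f']*d,-(v-c['cy'])/c['f']*d,-d],-1)
    T=np.linalg.inv(c['extrinsics']); return P@T[:3,:3].T+T[:3,3]
def ray(c,u,v,z):
    T=np.linalg.inv(c['extrinsics']); d=T[:3,:3]@np.array([(u-c['cx'])/c['f'],-(v-c['cy'])/c['f'],-1]); o=T[:3,3]
    return o+d*(z-o[2])/d[2]
def save(c,fn,crop=None,s=1):
    im=cv2.cvtColor(c['frame'],cv2.COLOR_RGB2BGR)
    if crop: a,b,e,f=crop; im=im[b:f,a:e]
    cv2.imwrite('pics/'+fn,cv2.resize(im,None,fx=s,fy=s,interpolation=cv2.INTER_CUBIC))
E
python3 - <<'E'
from h import *
import pickle
np.set_printoptions(precision=4,suppress=True)
for n in('top','side'):
    c=cam(n); save(c,n+'0.png'); pickle.dump(c,open(n+'0.pkl','wb')); print({k:v for k,v in c.items() if k not in('frame','depth')},(c['depth']>0).mean())
print(ctrl.get_obs())
E
```

```text
pics
{'fovy': 42.30558426790681, 'cx': 330.23291509970164, 'cy': 203.99419033726028, 'extrinsics': array([[ 0.0095, -0.9999, -0.0074,  0.0126],
       [ 0.9953,  0.0088,  0.0963, -0.5063],
       [-0.0962, -0.0083,  0.9953, -1.1895],
       [ 0.    ,  0.    ,  0.    ,  1.    ]]), 'f': np.float64(516.8935682765588)} 0.99590625
{'fovy': 51.81812713527856, 'cx': 323.5680379089581, 'cy': 202.36769635857962, 'extrinsics': array([[ 0.0218, -0.9997, -0.0101, -0.0271],
       [ 0.8761,  0.0143,  0.482 , -0.4877],
       [-0.4817, -0.0193,  0.8761, -0.7554],
       [ 0.    ,  0.    ,  0.    ,  1.    ]]), 'f': np.float64(411.71797725980645)} 0.99600390625
{'time_s': 0.1, 'qpos': array([ 1.1165,  0.4179, -0.0103,  1.6141,  0.0047,  1.1107, -0.053 ]), 'qd': array([-0.0034, -0.0032,  0.0002, -0.0008, -0.0017, -0.0017,  0.0017]), 'joint_efforts': array([  0.0008, -86.582 ,   0.6802, -43.5641,   0.0192,   0.0049,
        -0.0001]), 'eef_pos': array([ 0.2506, -0.5722,  0.2307]), 'eef_rot': array([ 0.9788,  0.2049, -0.0002, -0.0005]), 'ft_force': array([ 0.2516,  0.3507, -0.3874]), 'wrist_torque': array([ 0.0034, -0.009 , -0.0328]), 'grasp_force': 0.0, 'finger_gap': 0.08578499213656042}
```

View pics/top0.png

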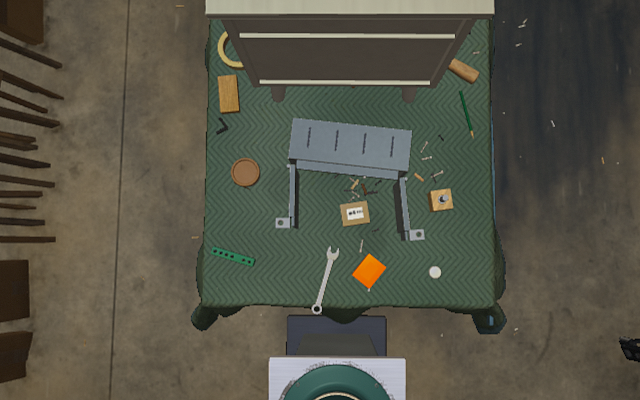

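View pics/side0.png

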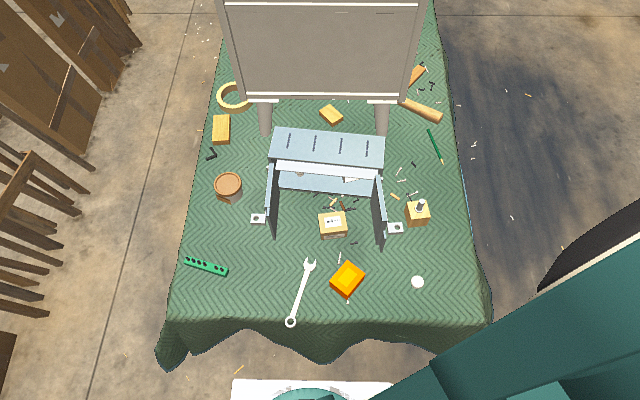

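The top view shows the brown carton at (354,213) and the pin with its block at (441,199). The door knuckles are at (282,223) on the rebated door and (417,235) on the flanged door. Carton candidates are the brown box with a label at (354,213), the orange box at (369,271) and the wooden block at (228,93). Only the first is brown, labelled and between the doors. Next I'll measure these and confirm with one crop.

```bash
python3 - <<'E'
from h import *
import pickle
np.set_printoptions(precision=4,suppress=True)
c=pickle.load(open('top0.pkl','rb')); P=pts(c); X=P.reshape(-1,3)
save(c,'crop0.png',(260,110,480,290),3.5)
v,u=np.mgrid[:400,:640]
def rect(zlo,zhi,box,name):
    a,b,e,f=box
    m=((P[...,2]>zlo)&(P[...,2]<zhi)&(u>=a)&(u<e)&(v>=b)&(v<f))
    q=P[m]; r=cv2.minAreaRect(q[:,:2].astype(np.float32)); print(name,m.sum(),'zmed',np.median(q[:,2]),'mean',q.mean(0),'rect',np.array(r[0]),np.array(r[1]),r[2])
rect(.13,.147,(280,110,420,185),'cab')
rect(.033,.05,(335,195,375,230),'carton')
rect(.04,.052,(425,185,460,215),'block')
rect(.06,.10,(425,185,460,215),'pin')
rect(.10,.115,(268,212,292,236),'kR')
rect(.115,.13,(404,225,430,245),'kF')
rect(.126,.142,(284,170,302,232),'doorR top')
rect(.126,.142,(398,175,414,240),'doorF top')
rect(.045,.06,(225,150,265,190),'tub')
rect(.02,.035,(424,260,445,282),'knob')
rect(.015,.05,(205,240,260,270),'rail')
rect(.02,.06,(350,250,390,292),'orange')
rect(.003,.03,(305,240,345,318),'wrench')
print('table z',np.median(P[280:300,400:480,2]))
E
```

```text
cab 5160 zmed 0.13904426243450196 mean [ 0.6233 -0.023   0.139 ] rect [ 0.5991 -0.022 ] [0.2599 0.1466] 84.37311553955078
carton 598 zmed 0.03990099140714898 mean [ 0.4853 -0.0396  0.0399] rect [ 0.4854 -0.0399] [0.0513 0.0632] 9.636768341064453
block 351 zmed 0.04561201612053978 mean [ 0.518  -0.2385  0.0457] rect [ 0.5186 -0.2395] [0.0464 0.0473] 8.939903259277344
pin 45 zmed 0.08392103968392872 mean [ 0.5178 -0.2382  0.0808] rect [ 0.5183 -0.2391] [0.0121 0.0137] 27.72818374633789
kR 135 zmed 0.10743889426717113 mean [0.4576 0.12   0.1071] rect [0.4588 0.1204] [0.0243 0.0291] 1.2327699661254883
kF 144 zmed 0.12302671534830756 mean [ 0.4341 -0.1671  0.1231] rect [ 0.4348 -0.1633] [0.0238 0.0432] 0.49784329533576965
doorR top 300 zmed 0.13602449694917595 mean [0.5133 0.098  0.1358] rect [0.5091 0.0986] [0.0124 0.1186] 89.69721221923828
doorF top 332 zmed 0.1358525465275705 mean [ 0.4978 -0.1409  0.1355] rect [ 0.4894 -0.1425] [0.1317 0.0179] 8.462063789367676
tub 644 zmed 0.04998746411265531 mean [0.5783 0.2148 0.0502] rect [0.5777 0.2147] [0.0659 0.0662] 24.852991104125977
knob 124 zmed 0.026247123631546243 mean [ 0.3516 -0.226   0.0261] rect [ 0.3513 -0.227 ] [0.0254 0.0288] 1.910790205001831
rail 198 zmed 0.01707300547871693 mean [0.383  0.244  0.0197] rect [0.3829 0.2448] [0.1024 0.0195] 73.69735717773438
orange 621 zmed 0.03972649943577311 mean [ 0.3534 -0.0727  0.0397] rect [ 0.3531 -0.073 ] [0.0511 0.0631] 51.526485443115234
wrench 452 zmed 0.006865130184411705 mean [0.3382 0.0287 0.0069] rect [0.3373 0.0292] [0.17   0.0923] 0.8102424144744873
table z -0.001030264077680365
```

View pics/crop0.png

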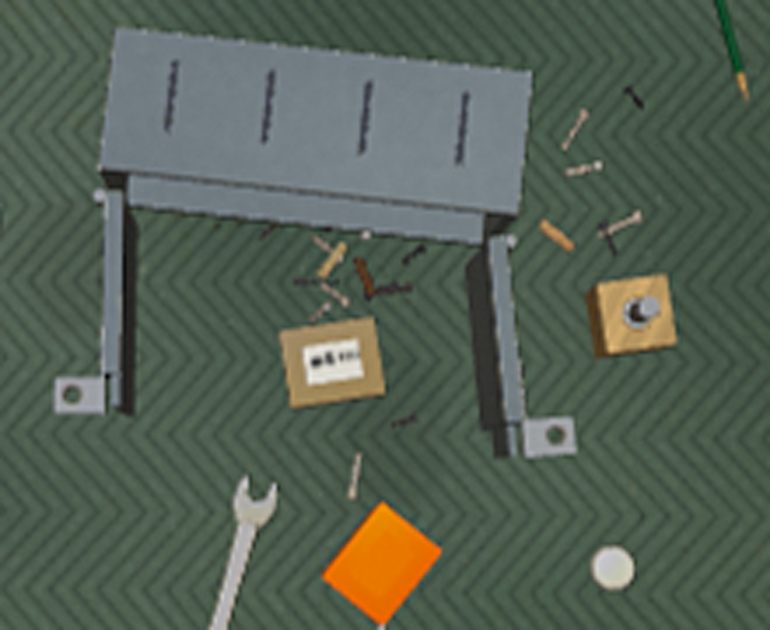

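The crop confirms the brown labelled carton (crop 333,362) and the orange decoy (382,563). The table around them is clear. Next: the cabinet frame, the door angles and the first move.

```bash
cat >> h.py <<'E'
def go(x,y,z,yaw,o=None,base=None):
    """rows entry from the pose now (or base=(x,y,z,yaw)) to TCP x,y,z tool down, tool x at yaw deg"""
    Rd=lambda a:R.from_euler('z',a,degrees=True)*R.from_euler('x',180,degrees=True)
    if base is None:
        o=o or ctrl.get_obs(); p0=np.array(o['eef_pos']); R0=R.from_quat(o['eef_rot'])
    else: p0=np.array(base[:3]); R0=Rd(base[3])
    s=R0.inv().apply(np.array([x,y,z])-p0)/.3; t=(R0.inv()*Rd(yaw)).as_rotvec()/(np.pi/2)
    print('shift',np.round(s,4).tolist(),'turn',np.round(t,4).tolist()); return s,t
E
python3 - <<'E'
from h import *
import pickle
np.set_printoptions(precision=4,suppress=True)
c=pickle.load(open('top0.pkl','rb')); P=pts(c)
v,u=np.mgrid[:400,:640]
m=(P[...,2]>.1375)&(P[...,2]<.147)&(u>275)&(u<425)&(v>105)&(v<165)
q=P[m][:,:2]; r=cv2.minAreaRect(q.astype(np.float32)); print(r)
for yaw in (-5.63,):
    a=np.radians(yaw); ex=np.array([np.cos(a),np.sin(a)]); ey=np.array([-ex[1],ex[0]])
    print(yaw,np.percentile(q@ex,[.3,99.7]),np.percentile(q@ey,[.3,99.7]))
    cx=np.percentile(q@ex,99.7)+.0005-.045; cy=np.percentile(q@ey,[.3,99.7]).mean()
    C=cx*ex+cy*ey; W=lambda x,y:C+x*ex+y*ey
    print('C',C,'mouth',W(-.058,0),'hR',W(-.058,.124),'hF',W(-.058,-.124),'kn',W(-.078,0))
print('pins seen hR?',ray(c,288,166,.136),'hF?',ray(c,406,178.9,.136))
print('holes R',ray(c,280.5,222.6,.108),'F',ray(c,418.6,234.5,.124))
print('table edges',ray(c,493,250,0),ray(c,203,250,0),ray(c,330,306,0))
go(.485,-.040,.15,9.6); 
E
```

```text
((0.619678795337677, -0.02406725287437439), (0.25962668657302856, 0.10327401757240295), 84.20528411865234)
-5.63 [0.5813 0.6703] [-0.0921  0.1656]
C [ 0.6263 -0.0248] mouth [ 0.5686 -0.0191] hR [0.5808 0.1043] hF [ 0.5565 -0.1425] kn [ 0.5487 -0.0171]
pins seen hR? [0.5766 0.1078 0.136 ] hF? [ 0.5508 -0.1453  0.136 ]
holes R [0.4564 0.1246 0.108 ] F [ 0.4326 -0.1733  0.124 ]
table edges [ 0.4024 -0.3694  0.    ] [0.3959 0.3192 0.    ] [0.2676 0.0157 0.    ]
shift [1.4275, -1.3114, 0.2703] turn [-0.0007, 0.0002, 0.1561]
```

```bash
python3 -m creep '[[[0.9,-0.83,0.0],[0,0,0.156],85],[[0.9,-0.83,0.0],[0,0,0.156],85],[[0.9,-0.83,0.0],[0,0,0.156],85],[[0.9,-0.83,0.0],[0,0,0.156],85],[[0.9,-0.83,0.0],[0,0,0.156],85],[[0.9,-0.83,0.0],[0,0,0.156],85],[[0.9,-0.83,0.0],[0,0,0.156],85],[[0.9,-0.83,0.0],[0,0,0.156],85],[[0.9,-0.83,0.0],[0,0,0.156],85],[[0.9,-0.83,0.0],[0,0,0.156],85]]' 30; python3 -c "
from h import *
go(.485,-.040,.15,9.6);go(.485,-.040,.012,9.6)"
```

```text
time_s: 1.1
eef_pos: [0.398, -0.2363, 0.2312]
eef_rot: [0.996, 0.084, -0.0, -0.0]
ft_force: [-0.4, 0.0, -1.6]
finger_gap: 0.0849
grasp_force: 0.0
shift [0.3955, -0.5965, 0.2705] turn [-0.0, 0.0002, 0.0004]
shift [0.3957, -0.5965, 0.7305] turn [-0.0, 0.0002, 0.0004]
```

```bash
python3 -m creep '[[[0.395,-0.596,0.2],[0,0,0],85],[[0.395,-0.596,0.2],[0,0,0],85],[[0.395,-0.596,0.2],[0,0,0],85],[[0.395,-0.596,0.2],[0,0,0],85],[[0.395,-0.596,0.2],[0,0,0],85],[[0.395,-0.596,0.35],[0,0,0],85],[[0.395,-0.596,0.5],[0,0,0],85],[[0.395,-0.596,0.6],[0,0,0],85],[[0.395,-0.596,0.7],[0,0,0],85],[[0.395,-0.596,0.764],[0,0,0],85],[[0.395,-0.596,0.764],[0,0,0],85],[[0.395,-0.596,0.764],[0,0,0],50],[[0.395,-0.596,0.764],[0,0,0],50],[[0.395,-0.596,0.764],[0,0,0],50],[[0.395,-0.596,0.764],[0,0,0],50],[[0.395,-0.596,0.764],[0,0,0],50],[[0.395,-0.596,0.764],[0,0,0],50]]' 30; python3 -c "
from h import *
go(.485,-.040,.12,9.6);go(.36,.125,.12,9.6);go(.36,.125,.005,9.6)"
```

```text
time_s: 2.8
eef_pos: [0.4858, -0.0404, 0.0032]
eef_rot: [0.997, 0.084, 0.001, 0.0]
ft_force: [-3.0, -0.7, 9.8]
finger_gap: 0.0625
grasp_force: 35.1
shift [-0.0017, -0.0015, -0.3895] turn [0.0005, -0.0009, -0.0002]
shift [-0.321, -0.6132, -0.3904] turn [0.0005, -0.0009, -0.0002]
shift [-0.3215, -0.6135, -0.007] turn [0.0005, -0.0009, -0.0002]
```

```bash
python3 -m creep '[[[0,0,-0.1],[0,0,0],50],[[0,0,-0.22],[0,0,0],50],[[0,0,-0.35],[0,0,0],50],[[0,0,-0.48],[0,0,0],50],[[0,0,-0.55],[0,0,0],50],[[-0.07,-0.13,-0.55],[0,0,0],50],[[-0.14,-0.27,-0.55],[0,0,0],50],[[-0.21,-0.41,-0.55],[0,0,0],50],[[-0.28,-0.54,-0.55],[0,0,0],50],[[-0.321,-0.613,-0.55],[0,0,0],50],[[-0.321,-0.613,-0.45],[0,0,0],50],[[-0.321,-0.613,-0.33],[0,0,0],50],[[-0.321,-0.613,-0.2],[0,0,0],50],[[-0.321,-0.613,-0.1],[0,0,0],50],[[-0.321,-0.613,-0.04],[0,0,0],50],[[-0.321,-0.613,-0.01],[0,0,0],50],[[-0.321,-0.613,0],[0,0,0],50],[[-0.321,-0.613,0],[0,0,0],50]]'
```

```text
time_s: 4.6
eef_pos: [0.3598, 0.1253, 0.0029]
eef_rot: [0.996, 0.084, 0.0, 0.0]
ft_force: [-0.4, 1.2, -3.2]
finger_gap: 0.0628
grasp_force: 37.9
```

```bash
cat >> h.py <<'E'
YAW=-5.7; _a=np.radians(YAW); EX=np.array([np.cos(_a),np.sin(_a)]); EY=np.array([-EX[1],EX[0]])
HR=np.array([.5795,.1055]); HF=np.array([.5548,-.1425])
def door(side,phi,r=.055,gap=0):
    p=np.radians(phi); s=1 if side=='R' else -1; h=HR if s>0 else HF
    d=np.cos(p)*(-s*EY)-np.sin(p)*EX; n=-np.cos(p)*EX+np.sin(p)*s*EY
    sup=.011*abs(np.cos(p))+.0145*abs(np.sin(p))
    return h+r*d+(sup+gap)*n
def phi_of(side,k):
    s=1 if side=='R' else -1; h=HR if s>0 else HF; w=np.array(k[:2])-h
    return np.degrees(np.arctan2(-w@EX,-s*w@EY)-np.arctan2(.02,.124)*1), np.hypot(*w)
E
python3 -m creep '[[[0,0,0],[0,0,0],85],[[0,0,0],[0,0,0],85],[[0,0,0],[0,0,0],85],[[0,0,0],[0,0,0],85],[[0,0,-0.1],[0,0,0],85],[[0,0,-0.25],[0,0,0],85],[[0,0,-0.4],[0,0,0],85],[[0,0,-0.55],[0,0,0],85],[[0,0,-0.7],[0,0,0],0],[[0,0,-0.7],[0,0,0],0]]'
python3 - <<'E'
from h import *
c=cam('top');P=pts(c);v,u=np.mgrid[:400,:640]
m=(P[...,2]>.033)&(P[...,2]<.05)&(P[...,0]<.42)&(P[...,0]>.3)&(P[...,1]>.06)&(P[...,1]<.19)
print('carton',m.sum(),cv2.minAreaRect(P[m][:,:2].astype(np.float32)) if m.sum()>20 else 0)
print('phi R',phi_of('R',(.4564,.1246)),'F',phi_of('F',(.4326,-.1733)))
g=door('R',92,gap=.02);go(*g,.2,YAW);print(g)
for f in (90,80,70,60,50,40,30,20,10,0,-3):
    q=door('R',f); print(f,q.round(3),end=' '); go(*q,.1,YAW,base=(*g,.1,YAW))
E
```

```text
time_s: 5.6
eef_pos: [0.3616, 0.1259, 0.217]
eef_rot: [0.996, 0.084, 0.004, -0.0]
ft_force: [0.4, -0.4, -0.9]
finger_gap: 0.0588
grasp_force: 0.0
carton 26 ((0.36601293087005615, 0.09379202127456665), (0.050756413489580154, 0.00912531092762947), 19.44632911682129)
phi R (np.float64(83.95724888854276), np.float64(0.12457295051494932)) F (np.float64(100.68416529975204), np.float64(0.1260217441555226))
shift [0.5672, 0.0211, 0.0513] turn [-0.0, -0.0034, 0.1697]
[0.5296687  0.14742984]
90 [0.526 0.125] shift [-0.0042, 0.0742, 0.0] turn [0.0, 0.0, 0.0]
80 [0.523 0.118] shift [-0.0108, 0.1013, 0.0] turn [0.0, 0.0, 0.0]
70 [0.522 0.109] shift [-0.0129, 0.1308, 0.0] turn [0.0, 0.0, 0.0]
60 [0.522 0.099] shift [-0.0097, 0.1621, 0.0] turn [0.0, 0.0, 0.0]
50 [0.524 0.09 ] shift [-0.0002, 0.194, 0.0] turn [0.0, 0.0, 0.0]
40 [0.528 0.08 ] shift [0.016, 0.225, 0.0] turn [0.0, 0.0, 0.0]
30 [0.534 0.071] shift [0.0391, 0.2534, 0.0] turn [0.0, 0.0, 0.0]
20 [0.542 0.063] shift [0.0685, 0.2774, 0.0] turn [0.0, 0.0, 0.0]
10 [0.552 0.056] shift [0.1035, 0.2954, 0.0] turn [0.0, 0.0, 0.0]
0 [0.563 0.052] shift [0.1425, 0.3059, 0.0] turn [0.0, 0.0, 0.0]
-3 [0.565 0.051] shift [0.1497, 0.3077, 0.0] turn [0.0, 0.0, 0.0]
```

```bash
python3 -m creep '[[[0.15,0.005,0],[0,0,0.08],0],[[0.3,0.01,0],[0,0,0.17],0],[[0.45,0.015,0.02],[0,0,0.17],0],[[0.567,0.021,0.05],[0,0,0.17],0],[[0.567,0.021,0.05],[0,0,0.17],0],[[0.567,0.021,0.2],[0,0,0.17],0],[[0.567,0.021,0.33],[0,0,0.17],0],[[0.567,0.021,0.385],[0,0,0.17],0],[[0.567,0.021,0.385],[0,0,0.17],0]]'
python3 - <<'E'
from h import *
c=cam('top');P=pts(c)
m=(P[...,2]>.033)&(P[...,2]<.05)&(P[...,0]<.42)&(P[...,0]>.3)&(P[...,1]>.06)&(P[...,1]<.19)
print('carton',m.sum(),cv2.minAreaRect(P[m][:,:2].astype(np.float32)) if m.sum()>20 else 0)
for f in (90,60,30,0): go(*door('R',f),.1,YAW)
E
```

```text
time_s: 6.55
eef_pos: [0.5259, 0.1471, 0.0936]
eef_rot: [0.999, -0.049, -0.003, 0.001]
ft_force: [0.2, -1.0, 1.3]
finger_gap: 0.0004
grasp_force: 0.0
carton 0 0
shift [0.0045, 0.0735, -0.0149] turn [0.0003, 0.0018, 0.0005]
shift [-0.0011, 0.1613, -0.0148] turn [0.0003, 0.0018, 0.0005]
shift [0.0476, 0.2527, -0.0149] turn [0.0003, 0.0018, 0.0005]
shift [0.151, 0.3053, -0.0152] turn [0.0003, 0.0018, 0.0005]
```

```bash
python3 -m creep '[[[0.0045,0.0735,0],[0,0,0],0],[[-0.002,0.1,0],[0,0,0],0],[[-0.004,0.13,0],[0,0,0],0],[[-0.001,0.161,0],[0,0,0],0],[[0.008,0.193,0],[0,0,0],0],[[0.024,0.224,0],[0,0,0],0],[[0.0476,0.253,0],[0,0,0],0],[[0.077,0.277,0],[0,0,0],0],[[0.11,0.295,0],[0,0,0],0],[[0.14,0.305,0],[0,0,0],0],[[0.15,0.305,0],[0,0,0],0],[[0.156,0.305,0],[0,0,0],0],[[0.156,0.305,0],[0,0,0],0]]'
python3 - <<'E'
from h import *
import pickle
c=cam('top');save(c,'top1.png');pickle.dump(c,open('top1.pkl','wb'))
print(ctrl.get_obs()['ft_force'])
E
```

```text
time_s: 7.9
eef_pos: [0.5637, 0.0519, 0.0956]
eef_rot: [0.999, -0.049, -0.003, 0.0]
ft_force: [-14.3, 0.5, 4.1]
finger_gap: -0.0001
grasp_force: 0.0
[-14.00765715   0.38235523   2.63850326]
```

View pics/top1.png

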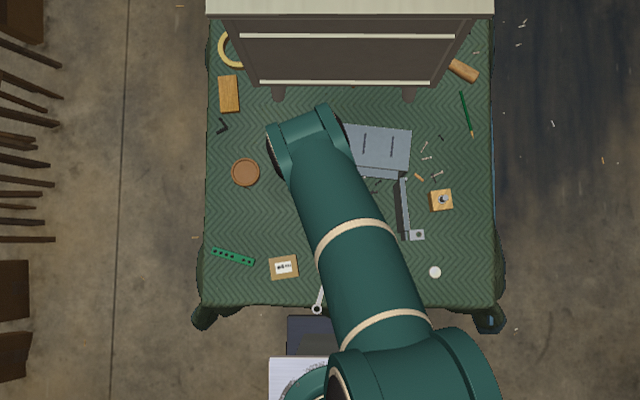

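The top view shows the carton standing clear at (284,267), with the arm hiding the rebated door. The 14 N reaction says that door is against its stop. Now I'll back off and go round to the flanged door.

```bash
python3 -m creep '[[[-0.08,0,0],[0,0,0],0],[[-0.16,0,-0.08],[0,0,0],0],[[-0.16,0,-0.22],[0,0,0],0],[[-0.16,0,-0.35],[0,0,0],0],[[-0.16,0,-0.35],[0,0,0],0]]'
python3 - <<'E'
from h import *
for f in (108,): go(*door('F',f,gap=.012),.2,YAW); b=door('F',f,gap=.012);print(b)
for f in (105,95,85,75,65,55,45,35,25,15,7,0): print(f,end=' ');go(*door('F',f),.1,YAW,base=(*b,.1,YAW))
E
```

```text
time_s: 8.45
eef_pos: [0.5203, 0.0572, 0.2064]
eef_rot: [0.999, -0.049, 0.004, -0.0]
ft_force: [0.4, 0.3, -1.0]
finger_gap: 0.0003
grasp_force: 0.0
shift [0.0355, 0.8001, 0.0208] turn [-0.0006, -0.0045, 0.0004]
[ 0.50728075 -0.18273615]
105 shift [-0.0183, -0.0475, -0.0] turn [0.0, 0.0, 0.0]
95 shift [-0.0339, -0.0821, -0.0] turn [0.0, 0.0, 0.0]
85 shift [-0.0428, -0.114, -0.0] turn [0.0, 0.0, 0.0]
75 shift [-0.0473, -0.1424, -0.0] turn [0.0, 0.0, 0.0]
65 shift [-0.0469, -0.1729, -0.0] turn [0.0, 0.0, 0.0]
55 shift [-0.0407, -0.2047, -0.0] turn [0.0, 0.0, 0.0]
45 shift [-0.0278, -0.2363, -0.0] turn [0.0, 0.0, 0.0]
35 shift [-0.0082, -0.2662, -0.0] turn [0.0, 0.0, 0.0]
25 shift [0.0182, -0.2927, -0.0] turn [0.0, 0.0, 0.0]
15 shift [0.0505, -0.3139, -0.0] turn [0.0, 0.0, 0.0]
7 shift [0.08, -0.326, -0.0] turn [0.0, 0.0, 0.0]
0 shift [0.1076, -0.3325, -0.0] turn [0.0, 0.0, 0.0]
```

```bash
python3 -m creep '[[[0.01,0.15,0],[0,0,0],0],[[0.02,0.3,0],[0,0,0],0],[[0.03,0.45,0],[0,0,0],0],[[0.03,0.6,0],[0,0,0],0],[[0.035,0.74,0],[0,0,0],0],[[0.035,0.8,0],[0,0,0],0],[[0.035,0.8,0],[0,0,0],0],[[0.035,0.8,0.13],[0,0,0],0],[[0.035,0.8,0.26],[0,0,0],0],[[0.035,0.8,0.34],[0,0,0],0],[[0.035,0.8,0.34],[0,0,0],0],[[0.035,0.8,0.34],[0,0,0],0]]'
python3 - <<'E'
from h import *
for f in (108,75,45,15,0): go(*door('F',f),.1,YAW)
c=cam('top');P=pts(c);v,u=np.mgrid[:400,:640]
m=(P[...,2]>.1)&(P[...,2]<.115)&(P[...,1]<.05)&(P[...,1]>-.06)&(P[...,0]>.5)&(P[...,0]<.6)
print('R knuckle',m.sum(),P[m].mean(0) if m.sum() else 0); save(c,'top2.png',(260,110,480,290),3.5)
E
```

```text
time_s: 9.65
eef_pos: [0.5051, -0.1826, 0.1001]
eef_rot: [0.999, -0.049, -0.0, -0.0]
ft_force: [-0.1, 0.8, 0.2]
finger_gap: 0.0002
grasp_force: 0.0
shift [-0.0052, -0.0384, 0.0003] turn [-0.0003, 0.0001, 0.0008]
shift [-0.04, -0.1428, 0.0004] turn [-0.0003, 0.0001, 0.0008]
shift [-0.0204, -0.2367, 0.0004] turn [-0.0003, 0.0001, 0.0008]
shift [0.0581, -0.3141, 0.0005] turn [-0.0003, 0.0001, 0.0008]
shift [0.1152, -0.3327, 0.0005] turn [-0.0003, 0.0001, 0.0008]
R knuckle 193 [ 0.55966313 -0.00786696  0.10667898]
```

View pics/top2.png

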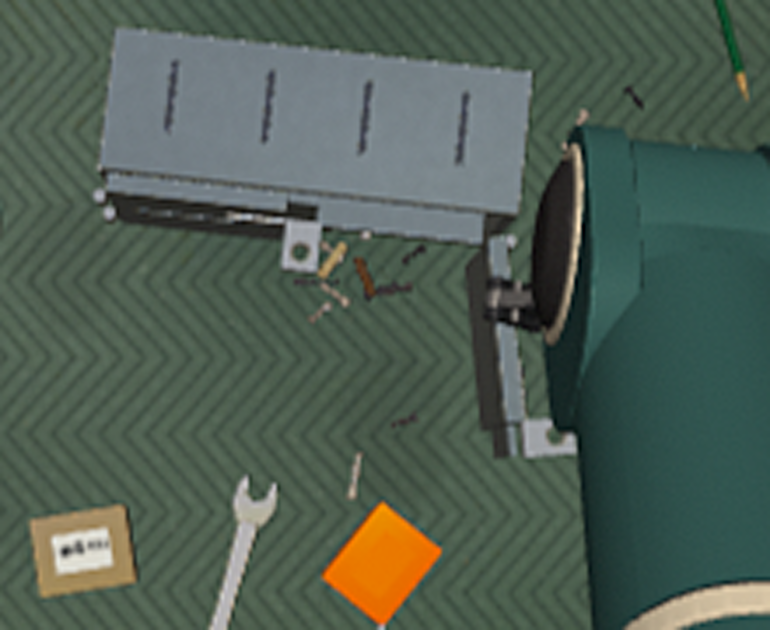

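The rebated door is shut, with its knuckle hole at crop (299,250), and the tool stands outside the flanged door. Now I'll push that one.

```bash
python3 -m creep '[[[-0.01,-0.038,0],[0,0,0],0],[[-0.026,-0.082,0],[0,0,0],0],[[-0.035,-0.114,0],[0,0,0],0],[[-0.04,-0.143,0],[0,0,0],0],[[-0.039,-0.173,0],[0,0,0],0],[[-0.033,-0.205,0],[0,0,0],0],[[-0.02,-0.237,0],[0,0,0],0],[[-0.001,-0.266,0],[0,0,0],0],[[0.026,-0.293,0],[0,0,0],0],[[0.058,-0.314,0],[0,0,0],0],[[0.088,-0.326,0],[0,0,0],0],[[0.11,-0.332,0],[0,0,0],0],[[0.12,-0.332,0],[0,0,0],0],[[0.125,-0.332,0],[0,0,0],0],[[0.125,-0.332,0],[0,0,0],0]]'
```

```text
time_s: 11.2
eef_pos: [0.5502, -0.0873, 0.0992]
eef_rot: [0.999, -0.049, -0.002, -0.0]
ft_force: [-14.8, 5.2, 9.9]
finger_gap: -0.0
grasp_force: 7.6
```

```bash
python3 -m creep '[[[-0.08,0,0],[0,0,0],0],[[-0.16,0,-0.08],[0,0,0],0],[[-0.16,0.1,-0.22],[0,0,0],40],[[-0.16,0.25,-0.3],[0,0,0],40],[[-0.16,0.36,-0.3],[0,0,0],40],[[-0.16,0.36,-0.3],[0,0,0],40]]'
python3 - <<'E'
from h import *
import pickle
np.set_printoptions(precision=4,suppress=True)
c=cam('side');pickle.dump(c,open('side3.pkl','wb'));save(c,'side3.png',(250,110,450,260),4)
c=cam('top');pickle.dump(c,open('top3.pkl','wb'));save(c,'top3.png',(270,120,470,270),4)
P=pts(c)
m=(P[...,2]>.118)&(P[...,2]<.13)&(P[...,1]<.05)&(P[...,1]>-.08)&(P[...,0]>.52)&(P[...,0]<.6)
print('F knuckle',m.sum(),P[m].mean(0) if m.sum() else 0)
go(.518,-.239,.13,YAW)
E
```

```text
time_s: 11.8
eef_pos: [0.4927, -0.1961, 0.1904]
eef_rot: [0.999, -0.053, 0.001, 0.001]
ft_force: [0.0, 1.0, -0.8]
finger_gap: 0.0402
grasp_force: 0.0
F knuckle 207 [ 0.5595 -0.0206  0.1233]
shift [0.0981, 0.1493, 0.1986] turn [-0.0001, -0.0001, -0.0011]
```

View pics/top3.png

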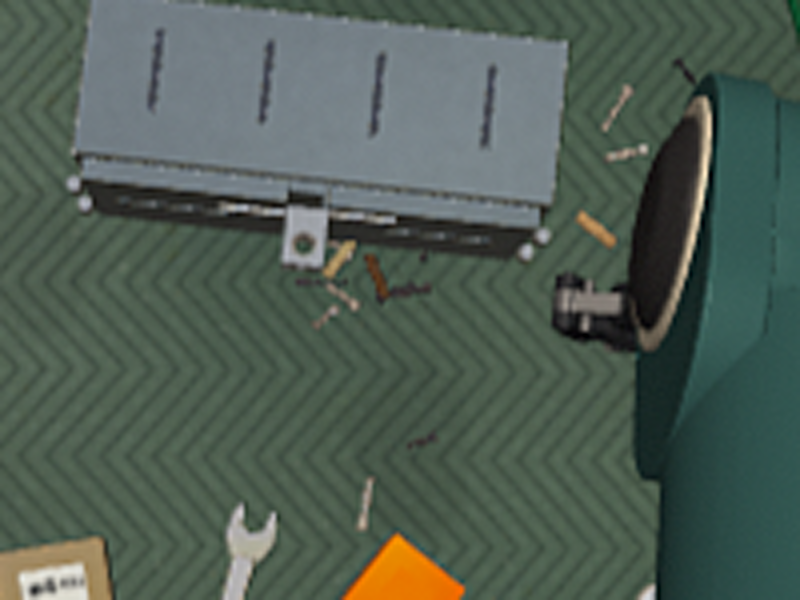

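View pics/side3.png

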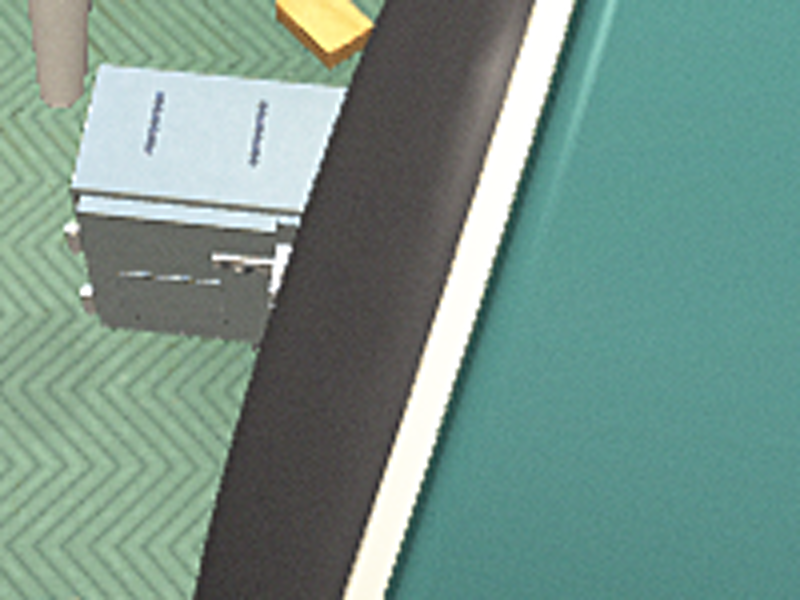

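Both doors are shut with the flange lapped, and the stacked knuckles show one hole at crop (303,242). In the side view the arm hides the rest. On to the pin.

```bash
python3 - <<'E'
from h import *
import pickle
np.set_printoptions(precision=4,suppress=True)
c=pickle.load(open('top3.pkl','rb'))
g=cv2.cvtColor(c['frame'],cv2.COLOR_RGB2GRAY).astype(float)
w=g[175:186,340:351]; print(w.astype(int))
b=np.clip(np.percentile(w,80)*.75-w,0,None); 
yy,xx=np.mgrid[175:186,340:351]; k=np.hypot(xx-345.4,yy-180.1)<4; b=b*k
u,v=(b*xx).sum()/b.sum(),(b*yy).sum()/b.sum(); print('hole',u,v,ray(c,u,v,.122)); print(ray(c,345.4,180.1,.124))
c0=pickle.load(open('top0.pkl','rb')); print('pin top',ray(c0,444.5,197.6,.086))
s=pickle.load(open('side0.pkl','rb'));f=s['frame'][195:230,400:440].copy()
im=cv2.cvtColor(np.hstack([cv2.resize(f,None,fx=10,fy=10,interpolation=2),cv2.resize(c0['frame'][180:215,422:462],None,fx=10,fy=10,interpolation=2)]),cv2.COLOR_RGB2BGR);cv2.imwrite('pics/pin.png',im)
E
```

```text
[[ 40 105 173 163 160 162 162 158 162 161 167]
 [ 46 108 172 163 161 164 165 161 161 163 166]
 [ 55 124 172 164 163 153 156 161 164 164 161]
 [ 70 137 170 154 132 108 111 137 161 168 162]
 [ 90 150 165 129  89  71  67 101 131 163 161]
 [100 158 161 111  76  80  68  70 101 163 161]
 [ 98 167 161 119  64  79  66  64 115 170 161]
 [100 177 163 135  84  65  58  82 143 170 159]
 [112 175 163 154 134 105 113 135 158 170 159]
 [127 178 169 169 168 158 160 170 167 170 157]
 [106 139 131 133 148 158 154 159 173 170 145]]
hole 345.54689265536723 180.5683615819209 [ 0.5481 -0.0163  0.122 ]
[ 0.5488 -0.0159  0.124 ]
pin top [ 0.5168 -0.2377  0.086 ]
```

View pics/pin.png

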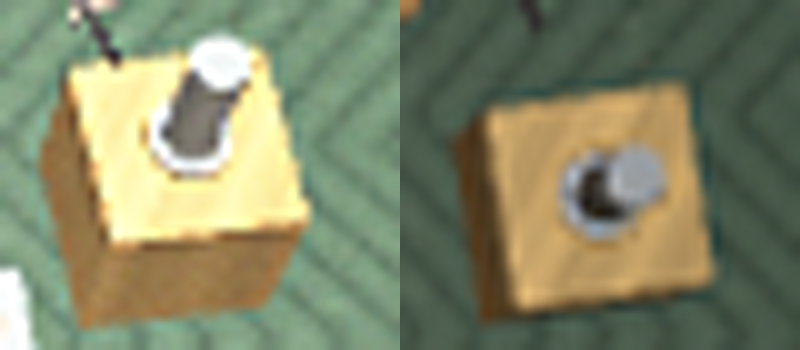

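The pin stands upright in its block, with its top at (445,198) in the top view. The hole is at (0.548,-0.016), which agrees with the cabinet model. Grasping the pin.

```bash
python3 -m creep '[[[0.05,0.08,0],[0,0,0],40],[[0.095,0.146,0],[0,0,0],40],[[0.095,0.146,0.1],[0,0,0],40],[[0.095,0.146,0.2],[0,0,0],40],[[0.095,0.146,0.3],[0,0,0],40],[[0.095,0.146,0.38],[0,0,0],40],[[0.095,0.146,0.43],[0,0,0],40],[[0.095,0.146,0.452],[0,0,0],40],[[0.095,0.146,0.452],[0,0,0],40],[[0.095,0.146,0.452],[0,0,0],5],[[0.095,0.146,0.452],[0,0,0],5],[[0.095,0.146,0.452],[0,0,0],5],[[0.095,0.146,0.452],[0,0,0],5],[[0.095,0.146,0.452],[0,0,0],5]]' 30
```

```text
time_s: 13.3
eef_pos: [0.518, -0.2373, 0.055]
eef_rot: [0.999, -0.05, 0.001, 0.0]
ft_force: [-1.0, 1.2, 9.3]
finger_gap: 0.0131
grasp_force: 29.6
```

```bash
python3 -m creep '[[[0,0,-0.1],[0,0,0],5],[[0,0,-0.2],[0,0,0],5],[[0,0,-0.33],[0,0,0],5],[[0,0,-0.46],[0,0,0],5],[[0,0,-0.52],[0,0,0],5],[[0,0,-0.52],[0,0,0],5],[[0,0,-0.52],[0,0,0],5]]'
python3 - <<'E'
from h import *
c=cam('side');save(c,'s4.png',(360,120,480,230),4)
go(.548,-.0165,.205,YAW)
print(ctrl.get_obs()['eef_pos'])
E
```

```text
time_s: 14.0
eef_pos: [0.5172, -0.2372, 0.21]
eef_rot: [0.999, -0.05, 0.0, 0.0]
ft_force: [-0.5, 0.5, -1.0]
finger_gap: 0.0125
grasp_force: 29.9
shift [0.0301, -0.7417, 0.0144] turn [-0.0002, 0.0006, 0.0001]
[ 0.51693202 -0.23700642  0.20927184]
```

View pics/s4.png

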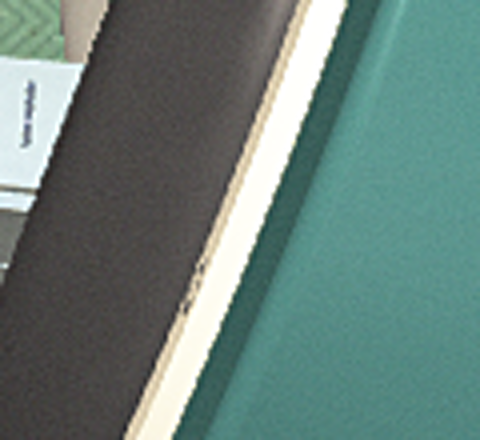

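The arm hides the pin in the side view, so I'll go over the hole and use force. Target is about (0.5485,-0.0165).

```bash
python3 -m creep '[[[0.005,-0.1,0],[0,0,0],5],[[0.01,-0.22,0],[0,0,0],5],[[0.015,-0.35,0],[0,0,0],5],[[0.02,-0.48,0],[0,0,0],5],[[0.025,-0.6,0],[0,0,0],5],[[0.03,-0.69,0],[0,0,0],5],[[0.031,-0.735,0],[0,0,0],5],[[0.031,-0.741,0],[0,0,0],5],[[0.031,-0.741,0.03],[0,0,0],5],[[0.031,-0.741,0.06],[0,0,0],5],[[0.031,-0.741,0.06],[0,0,0],5],[[0.031,-0.741,0.06],[0,0,0],5]]'
python3 - <<'E'
from h import *
import pickle
c=cam('side');pickle.dump(c,open('side5.pkl','wb'))
t=cam('top');pickle.dump(t,open('top5.pkl','wb'))
for n,c in(('side',c),('top',t)):
    E=c['extrinsics']
    for z in (.125,.14,.18):
        q=E@np.array([.548,-.0163,z,1]); px=(c['cx']+c['f']*q[0]/-q[2], c['cy']-c['f']*q[1]/-q[2]); 
        print(n,z,np.round(px,1), 'expect depth',-q[2].round(3),'seen',c['depth'][int(round(px[1])),int(round(px[0]))])
o=ctrl.get_obs();go(.5485,-.0165,o['eef_pos'][2],YAW,o);print(o['eef_pos'])
E
```

```text
time_s: 15.25
eef_pos: [0.5484, -0.0177, 0.1915]
eef_rot: [0.999, -0.05, -0.0, 0.0]
ft_force: [-0.0, 0.2, -0.5]
finger_gap: 0.0128
grasp_force: 29.9
side 0.125 [323.5 178.6] expect depth 0.91 seen 0.09338102
side 0.14 [323.4 175. ] expect depth 0.896 seen 0.092149355
side 0.18 [323.2 164.6] expect depth 0.861 seen 0.09201971
top 0.125 [345.6 180.4] expect depth 1.118 seen 0.6410285
top 0.14 [345.7 179.4] expect depth 1.103 seen 0.6404231
top 0.18 [346.2 176.6] expect depth 1.063 seen 0.64355004
shift [-0.0011, -0.0023, -0.0] turn [-0.0, -0.0001, -0.0003]
[ 0.54876906 -0.01722082  0.1921315 ]
```

```bash
python3 -m creep '[[[0,-0.002,0.02],[0,0,0],5],[[0,-0.002,0.04],[0,0,0],5],[[0,-0.002,0.05],[0,0,0],5],[[0,-0.002,0.06],[0,0,0],5],[[0,-0.002,0.065],[0,0,0],5],[[0,-0.002,0.07],[0,0,0],5],[[0,-0.002,0.07],[0,0,0],5]]'
```

```text
time_s: 16.05
eef_pos: [0.5487, -0.0162, 0.1709]
eef_rot: [0.999, -0.05, -0.0, -0.0]
ft_force: [-0.7, -0.6, -0.3]
finger_gap: 0.013
grasp_force: 29.9
```

```bash
python3 -m creep '[[[0,0,0.01],[0,0,0],5],[[0,0,0.02],[0,0,0],5],[[0,0,0.03],[0,0,0],5],[[0,0,0.035],[0,0,0],5],[[0,0,0.035],[0,0,0],5]]'
```

```text
time_s: 16.55
eef_pos: [0.5486, -0.0162, 0.1602]
eef_rot: [0.999, -0.05, -0.0, -0.0]
ft_force: [0.0, 0.8, -0.3]
finger_gap: 0.0127
grasp_force: 29.9
```

```bash
python3 -m creep '[[[0,0,0.01],[0,0,0],5],[[0,0,0.02],[0,0,0],5],[[0,0,0.03],[0,0,0],5],[[0,0,0.035],[0,0,0],5],[[0,0,0.035],[0,0,0],5]]'
```

```text
time_s: 17.05
eef_pos: [0.5486, -0.0162, 0.1497]
eef_rot: [0.999, -0.05, -0.0, -0.0]
ft_force: [-0.6, 0.1, -0.3]
finger_gap: 0.0129
grasp_force: 29.9
```

```bash
python3 -m creep '[[[0,0,0.01],[0,0,0],5],[[0,0,0.02],[0,0,0],5],[[0,0,0.03],[0,0,0],5],[[0,0,0.04],[0,0,0],5],[[0,0,0.05],[0,0,0],5],[[0,0,0.055],[0,0,0],5],[[0,0,0.06],[0,0,0],5],[[0,0,0.06],[0,0,0],5]]'
```

```text
time_s: 17.85
eef_pos: [0.549, -0.0161, 0.1328]
eef_rot: [0.999, -0.05, 0.0, 0.0]
ft_force: [-5.5, 0.5, 15.3]
finger_gap: 0.013
grasp_force: 31.5
```

The 15 N contact comes exactly at the height where the collar should seat. Releasing and looking.

```bash
python3 -m creep '[[[0,0,0],[0,0,0],40],[[0,0,0],[0,0,0],40],[[0,0,0],[0,0,0],40],[[0,0,0],[0,0,0],40],[[0,0,-0.05],[0,0,0],40],[[0,0,-0.15],[0,0,0],40],[[0,0,-0.3],[0,0,0],40],[[0,0,-0.4],[0,0,0],40],[[-0.1,0.1,-0.4],[0,0,0],40],[[-0.15,0.25,-0.4],[0,0,0],40],[[-0.15,0.4,-0.4],[0,0,0],40],[[-0.2,0.55,-0.4],[0,0,0],40],[[-0.25,0.7,-0.4],[0,0,0],40],[[-0.3,0.85,-0.4],[0,0,0],40],[[-0.35,0.98,-0.4],[0,0,0],40],[[-0.35,0.98,-0.4],[0,0,0],40],[[-0.35,0.98,-0.4],[0,0,0],40]]'
python3 - <<'E'
from h import *
np.set_printoptions(precision=4,suppress=True)
t=cam('top');s=cam('side');P=pts(t);v,u=np.mgrid[:400,:640]
def box(x0,x1,y0,y1,z0,z1,n):
    m=(P[...,0]>x0)&(P[...,0]<x1)&(P[...,1]>y0)&(P[...,1]<y1)&(P[...,2]>z0)&(P[...,2]<z1)
    q=P[m]; print(n,m.sum(),q.mean(0) if len(q) else '',np.percentile(q[:,2],95) if len(q) else '', cv2.minAreaRect(q[:,:2].astype(np.float32)) if len(q) else '')
box(.52,.58,-.05,.02,.15,.19,'pin grip top (want z .164)')
box(.3,.42,.06,.19,.033,.05,'carton')
box(.53,.63,.18,.25,.045,.06,'tub'); box(.32,.38,-.25,-.2,.02,.035,'knob'); box(.3,.4,-.13,-.02,.02,.06,'orange'); box(.34,.42,.18,.31,.01,.05,'rail')
# door top front line in cabinet coords
m=(P[...,2]>.13)&(P[...,2]<.1375)&(u>280)&(u<420)&(v>150)&(v<200); q=P[m][:,:2]; Y=q@EY; X=q@EX
M=HR*.5+HF*.5
for y in np.arange(-.12,.13,.03):
    k=abs(Y-M@EY-y)<.01
    print(round(y,2),k.sum(), (X[k].min()-M@EX).round(4) if k.sum() else '')
im=np.hstack([cv2.resize(c['frame'][130:220,270:420],None,fx=2.6,fy=2.6,interpolation=2) for c in (t,)]+[cv2.resize(s['frame'][120:210+0,250:400],None,fx=2.6,fy=2.6,interpolation=2)])
cv2.imwrite('pics/fin.png',cv2.cvtColor(im,cv2.COLOR_RGB2BGR))
E
```

```text
time_s: 19.55
eef_pos: [0.4149, -0.2988, 0.2529]
eef_rot: [0.999, -0.05, 0.0, 0.0]
ft_force: [-0.2, 1.1, 0.1]
finger_gap: 0.04
grasp_force: 0.0
pin grip top (want z .164) 40 [ 0.5485 -0.0174  0.1619] 0.166698757128438 ((0.5492733120918274, -0.017386790364980698), (0.013282597996294498, 0.010722427628934383), 2.032189130783081)
carton 615 [0.3598 0.1231 0.0397] 0.043570477263538354 ((0.35984236001968384, 0.12359029799699783), (0.051068682223558426, 0.06359834969043732), 10.000014305114746)
tub 643 [0.5782 0.215  0.0501] 0.05439549161637407 ((0.5789320468902588, 0.2150772213935852), (0.06628871709108353, 0.06601547449827194), 1.707533836364746)
knob 125 [ 0.3514 -0.2261  0.026 ] 0.03058263826346126 ((0.35129356384277344, -0.22703546285629272), (0.025557590648531914, 0.02872544340789318), 0.6790563464164734)
orange 626 [ 0.3532 -0.0726  0.0396] 0.043634202469901684 ((0.35317930579185486, -0.07307858020067215), (0.0512932687997818, 0.06331735849380493), 51.800689697265625)
rail 368 [0.3835 0.2452 0.0166] 0.028598058775248424 ((0.3831029236316681, 0.24531006813049316), (0.10496606677770615, 0.019982226192951202), 73.39192199707031)
-0.12 72 0.0009
-0.09 78 0.0009
-0.06 69 0.0013
-0.03 85 0.001
0.0 56 -0.0243
0.03 70 0.0009
0.06 68 0.0016
0.09 64 0.002
0.12 48 0.0022
```

View pics/fin.png

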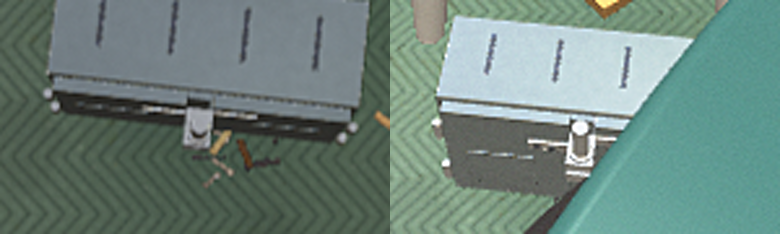

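The pin stands in both knuckles with its collar on the upper one (fin.png, side half at 580,150). The grip top is at 0.162–0.166 m against 0.164 expected. The door faces are flush, and the tub, knob, rail and orange box are where they were. Handing in.

```bash
python3 -c "
from rig import ctrl
print(ctrl.close_job())"
```

```text
the job is handed in; nothing more can be done
None
```

The job is handed in at about 20 s: carton set aside upright, rebated door then flanged door shut, and the pin pushed down through both knuckles until its collar seated; no verdict was returned.

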